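Slide the dye rack past the spring gate

ROBOT

A 7-joint arm with a two-finger parallel gripper is mounted at the origin on the work surface. World frame = base frame: x ahead of the robot, y to its left, z up, the work surface at z = 0. Lengths are in mm, angles in rad, forces in N, time in s.
With the tool pointing down it reaches from about 425 to 875 mm from the base axis. Payload 4.7 kg.
Tool frame: the origin (TCP) lies on the centre line of the jaws, within the pads' length; the fingertips stand 25 mm ahead of it and the grasp point (between the pads) lies 6 mm ahead of it; z points along the fingers, y is the line along which they close (so a half turn about z gives the same grasp; the last joint's range is limited). The gripper opens to 87 mm and grips with 3 to 60 N. Pads are 19 mm wide; open, the fingers measure 117 mm over their backs; the gripper's body (75 mm by 190 mm) begins 51 mm behind the grasp point.
Start: joints at [-1.189, 0.321, -0.07, 1.45, 0.023, 1.371, -0.057], TCP at [233.745, 606.539, 211.687] pointing down, gripper open.
Joint ranges: [-2.86, 2.86], [-0.3, 2.09], [-1.38, 1.24], [0.06, 2.45], [-1.56, 4.7], [0.09, 2.05], [-2.69, 2.69]. Speed limits (rad/s): [2.57, 2.57, 3.14, 3.14, 3.14, 3.14, 3.14].

INTERFACE

Orientations are given as a rotation vector (axis times angle).
In Python, from cell import readout, viewer, manip gives the robot as it stands.
- The arm moves only by the tool step_arm, never from a script. Its argument "moves" is text: rows parted by semicolons, each of 7 numbers parted by spaces: the shift along the tool's x, y, z in mm, then the turn, a rotation vector about the tool's x, y, z in rad, then the gripper's target within -1 to 1 (fully open at 1, half-way at 0, shut at -1). In form: x y z rx ry rz gripper; .... A call has 1 to 5 rows; each row shifts and turns the commanded pose from where the row before left it, along the tool's axes as they then stand; what a row does not reach is not made up. A row lasts 1/10 s, in which the tool goes at most 50 mm and 8.59 degrees, less where a joint would pass 70% of its speed; a pose out of reach is approached as far as the arm can. A call with a gripper value outside its range is refused whole. The fingers move at their own pace and stop on an object; "squeeze" is the grip in N (left out, the last holds). Time passes only in rows, so rows that do not move let the fingers close. It gives the time, the measured TCP pose, the force, the opening and the grip force at its end, in the units of the state.
- readout.observe(): the state, without advancing time (a new reading comes with each control period).
- viewer.camera(name): name is "side" or "top" or "wrist"; returns the picture (400x640x3 uint8, red, green, blue); there is no depth.
- viewer.camera_model(name): a dict with "fov_y" (degrees; the focal length in pixels is half the picture's height over the tangent of half this angle, whatever the lens; pixels are square), "cx", "cy" (the principal point, pixels), "dist_coeffs" ([k1, k2, p1, p2, k3] as OpenCV has them; the pictures are not rectified), "camera_from_world" (4x4, takes a point from world to camera coordinates). Camera axes: x right, y down, z forward; pixel columns grow to the right and rows downward; lengths in mm; the calibration is good to about 2 mm. A picture is of the moment at which its call begins: read the wrist's pose just before it. camera_model takes no time and is no camera call; for the wrist camera it gives the pose at the moment of the call.
- manip.finish_job(): hands the job in; it is judged then, once.
The state is a dict: "time": time; "qpos": joint angles; "joint_vel": joint speeds; "effort": joint torques, N m; "tool_pos": TCP position; "tool_rot": TCP orientation; "ft_force": force on the tool from outside, world axes, zero at the start; "wrist_torque": the same for the moment, N m; "opening": finger opening in mm; "grasp_force": force on a finger pad.
Only numpy, scipy, OpenCV 4.12 (cv2) and the standard library are available. Lean on these libraries where they do the work, as an engineer would, in place of code of your own. Each camera call takes 0.05 s, during which the arm holds its last target. There are 200 camera calls.

TASK

Press the yellow bar beside the chute down with one fingertip to hold the spring gate open, and with the other finger push the rack of dye bottles along the chute, past the gate, until it is fully home against the end stop. Do not let the gate touch the rack or its bottles, and do not pick the rack up. Then let go so that the gate shuts behind the bottles, and leave the jar, the thread spool and the brush where they are.

Things in the scene. Friction and masses are not known exactly. Their poses are not given: they have to be found in the camera images.
- chute: Fixed straight chute: grey floor, magenta side walls, open at its start. Origin on the table under the middle of the gate; x = direction of travel, y = left of travel, z up. All 'chute' x, y, z below are mm in this frame. Floor top at z 10, from x -297 to +88. Inside width 76 (y -38 to +38); walls 6 thick, tops at z 40.
- end_stop (a point): Centre of the face that stops the rack: a magenta plate across the chute's far end, face at chute x +80, top at z 65.
- gate_shaft (a point): Point on the axis of the steel gate shaft (10 mm thick), which runs along the chute outside its right wall (chute y -52, z 60; this point at x -150) on two dark posts at x -270 and x -30, 14 mm wide, tops at z 66.
- gate (a joint): Gate angle in rad: 0 shut (spring), 1.15 fully open (stop). The shaft carries the panel on one side and the yellow press bar on the other: pressing the bar down lifts the panel like a barrier; released, it shuts at once. Takes about 2 N at first, about 4 N fully down. The bottles pass clear under it at 1.0 rad or more.
- press_bar (a point): Middle of the yellow press bar: round, 18 mm thick, along the chute outside its right wall, x -288 to -55 (this point x -171.5), 40 mm from the shaft axis, joined to it by a thin arm at each end. Shut: axis at chute y -86, z 82. It swings down in an arc via y -92 to y -86, z 38 fully open; its top is then at z 47 (z 52 at 1.0 rad). A fingertip can slide along it between the arms.
- gate_panel: Yellow gate panel with a magenta stripe, 6 mm thick along the chute; origin on the shaft axis at chute x 0. Shut, it spans chute y -38 to +34, z 50 to 90. Open, it stands up over the right wall, its top about 150 mm above the table.
- rack: Loose wooden rack in the chute, 0.3 to 0.6 kg; origin at its underside's centre, x forward. Deck 175 x 72 x 8 mm; front part (x +22 to +87) a block with four fixed dye bottles, tops 65 above the underside: too tall for the shut gate. Starts with its front 20 to 60 before the gate. Home (front on the end stop): origin at chute x -7.5, bottles past the gate, only low deck under it.
- push_tab (a point): Centre of the rear face of the rack's upright push tab (the face to push; flush with the deck's rear end), 45 mm above the rack's underside. Tab 44 wide, 6 thick, top 76 above the table. With the rack home this point is at chute x -95, still before the gate.
- jar: Loose round jar, red lid, 54 mm across, 65 tall; origin under its centre. Leave alone.
- spool: Loose blue thread spool standing on end, 52 mm across, 62 tall; origin under its centre. Leave alone.
- brush: Loose green polishing brush lying bristles down, about 175 long, 45 wide, 38 tall; origin under its middle. Leave alone.
There are look-alikes about, which are no part of the job. Of the things like the rack, leave any that is green, orange or purple; of the rest the larger one is meant.

How it is judged (in metres and radians):
On the way, in this order (a step that is already met when the one before it is completed fails the run):
1. gate held open before the rack reaches it (value of joint gate above 0.8 rad and x of rack in the frame of chute below -0.09 m), for 0.2 s.
2. rack passing under the gate while it is held open (value of joint gate above 0.8 rad and x of rack in the frame of chute between -0.06 and -0.02 m), for 0.1 s.
3. rack pushed home against the end stop (x of rack in the frame of chute above -0.0125 m), for 0.2 s.
At the end, for the whole second after the job is handed in: The rack sits flat in the chute within 5 mm of the end stop, at rest, and the gate has shut (under 0.08 rad) behind the bottles (x of rack in the frame of chute between -0.0125 and -0.003 m and y of rack in the frame of chute between -0.005 and 0.005 m and z of rack in the frame of chute below 0.014 m and angle between rack's own z axis and vertical below 0.06 rad and value of joint gate below 0.08 rad and linear speed of rack below 0.01 m/s); the robot touches nothing.
It fails at once if the gate panel touched the rack or its bottles (contact force between gate_panel and rack above 1 N).
It fails at once if the rack was lifted or tipped (z of rack in the frame of chute above 0.022 m or angle between rack's own z axis and vertical above 0.2 rad).
It fails at once if the jar was disturbed (distance of jar from where it was at the start of the episode above 0.015 m or angle between jar's own z axis and vertical above 0.3 rad).
It fails at once if the spool was disturbed (distance of spool from where it was at the start of the episode above 0.015 m or angle between spool's own z axis and vertical above 0.3 rad).
It fails at once if the brush was disturbed (distance of brush from where it was at the start of the episode above 0.015 m or angle between brush's own z axis and vertical above 0.3 rad).
It also fails if it takes over 38 s, if anything falls off the work surface, if the arm or the gripper's body presses on something with over 40 N, if the wrist force passes 120 N, or if a joint passes its speed limit or range.

## Working session

There is one attempt and no reset: what is moved stays moved. The work goes in short steps, Python scripts to look and compute and a tool call to move; the robot and the scene stay as the last step left them, time stands still between calls to the robot, and variables do not carry over. Pictures are saved under pics/ and viewed, at most 10 in all, crops included, and the job is handed in when it is done.

Besides the shell and the picture viewer there is one more tool, called after "Request:" as a command line: name --argument value ..., lists and objects as JSON in quotes. step_arm: Moves the arm, as the interface text tells. Its arguments: {"type":"object","properties":{"moves":{"type":"string"},"squeeze":{"type":"number"}},"required":["moves"]}

```bash
mkdir -p pics
python3 - <<'E'
from cell import readout, viewer
import cv2, json, numpy as np
np.set_printoptions(suppress=True,precision=4)
for n in("top","side"):
    cv2.imwrite(f"pics/{n}0.png",viewer.camera(n)[:,:,::-1])
    m=viewer.camera_model(n);print(n,m["fov_y"],m["cx"],m["cy"],m["dist_coeffs"]);print(np.array(m["camera_from_world"]))
s=readout.observe();print(s)
E
```

```text
top 46.445662319455465 324.56308452126717 204.68865109818645 [-0.0819  0.      0.      0.      0.    ]
[[  -0.0082   -0.9997   -0.0222   34.8105]
 [  -0.9822    0.0122   -0.1874  537.8486]
 [   0.1876    0.0203   -0.982  1262.4825]
 [   0.        0.        0.        1.    ]]
side 54.90630806956882 322.7428614927204 208.76907413040763 [0.0133 0.     0.     0.     0.    ]
[[   0.9864   -0.1645    0.0005 -550.8308]
 [  -0.1247   -0.7499   -0.6497  147.3459]
 [   0.1073    0.6408   -0.7602  980.2543]
 [   0.        0.        0.        1.    ]]
{'time': 0.1, 'qpos': array([-1.1889,  0.3218, -0.0701,  1.4516,  0.0226,  1.3708, -0.0569]), 'joint_vel': array([ 0.0016, -0.0027, -0.0016, -0.0024, -0.0003,  0.0007, -0.0004]), 'effort': array([ -0.0001, -49.257 ,  -0.4056, -31.34  ,  -0.0641,   0.0395,
         0.0001]), 'tool_pos': array([233.5795, 606.0133, 210.6535]), 'tool_rot': array([-0.5744, -3.0884,  0.0027]), 'ft_force': array([-0.068 , -0.9516, -0.1615]), 'wrist_torque': array([-0.0239,  0.024 , -0.0111]), 'grasp_force': 0.0, 'opening': 87.18777757732879}
```

View pics/top0.png

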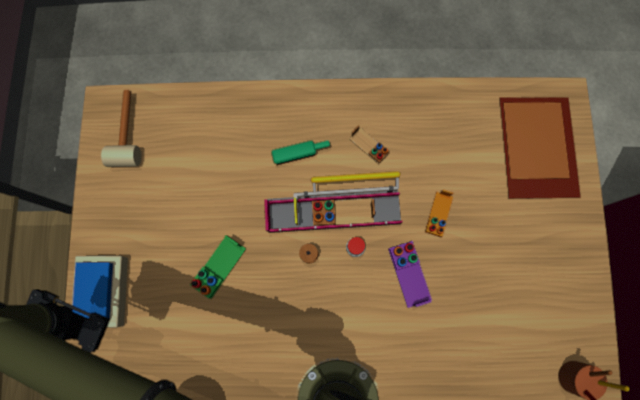

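View pics/side0.png

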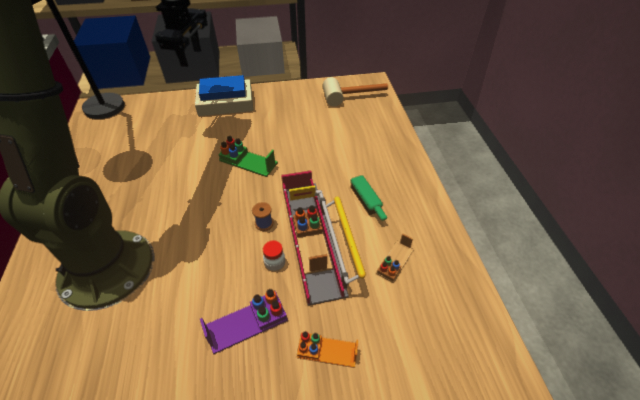

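The wooden rack in the chute (top px ~(345,211)) and the small wooden one (370,145) are neither green, orange nor purple. The larger one, in the chute, is the one meant. The green (218,265), orange (438,213) and purple (410,272) racks are excluded by colour. I'll confirm this and measure in enlarged crops.

Run:
```python
import cv2
a=cv2.imread("pics/top0.png")[160:250,255:415];cv2.imwrite("pics/tc.png",cv2.resize(a,None,fx=5,fy=5,interpolation=cv2.INTER_CUBIC))
a=cv2.imread("pics/side0.png")[165:310,240:400];cv2.imwrite("pics/sc.png",cv2.resize(a,None,fx=4,fy=4,interpolation=cv2.INTER_CUBIC))
```

```text
(no output)
```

View pics/tc.png

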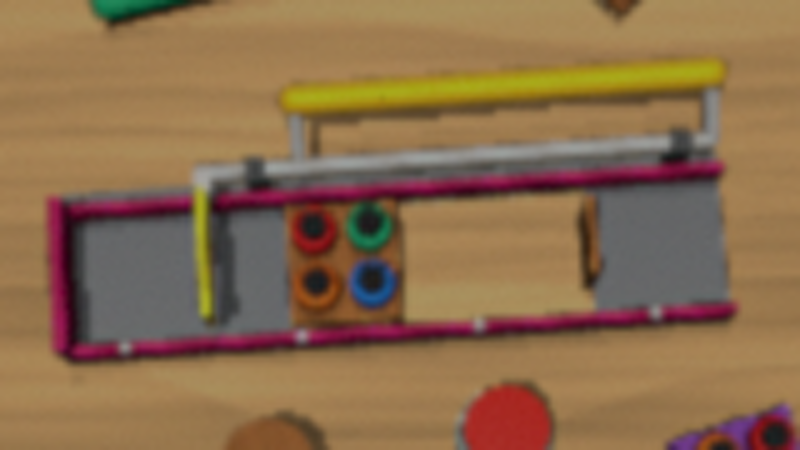

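View pics/sc.png

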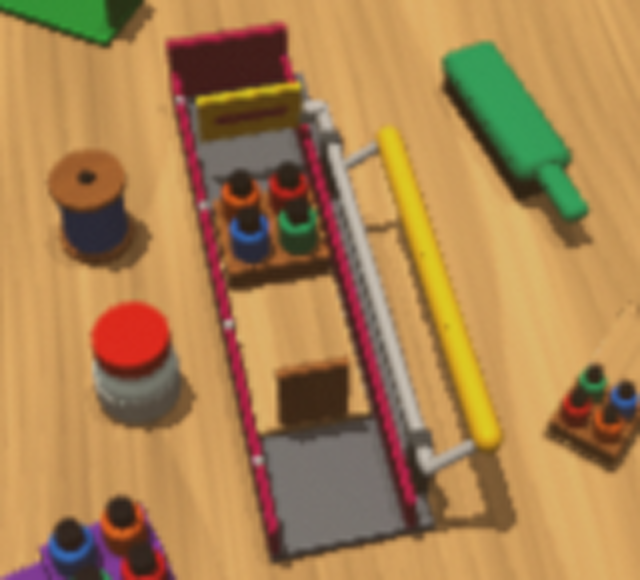

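Both crops confirm that the rack in the chute is wooden, larger than the wooden one beside it, and has four bottles. The bar runs from (283,100) to (724,71) in the top crop. I'll fit the chute pose and the rack x from hand-picked points in both views.

```bash
cat > h.py <<'E'
from cell import readout, viewer
import cv2, numpy as np
from scipy.spatial.transform import Rotation as R
np.set_printoptions(suppress=True,precision=2)
def proj(name,P,m=None):
    m=m or viewer.camera_model(name);T=np.array(m["camera_from_world"]);f=200/np.tan(np.radians(m["fov_y"]/2))
    K=np.array([[f,0,m["cx"]],[0,f,m["cy"]],[0,0,1]])
    return cv2.projectPoints(np.array(P,float).reshape(-1,1,3),cv2.Rodrigues(T[:3,:3])[0],T[:3,3],K,np.array(m["dist_coeffs"],float))[0][:,0]
def c2w(p,P):
    x,y,a=p[:3];P=np.array(P,float);c,s=np.cos(a),np.sin(a)
    return np.c_[x+c*P[:,0]-s*P[:,1],y+s*P[:,0]+c*P[:,1],P[:,2]]
E
cat > fit.py <<'E'
from h import *
from scipy.optimize import least_squares
# chute pts ; rack-relative flagged
top=[((283,100),(-55,-86,82),0),((724,71),(-288,-86,82),0),((735,310),(-297,41,40),0),((722,169),(-297,-41,40),0),((209,320),(0,34,90),0),((585,196),(-85,-22,76),1),((592,287),(-85,22,76),1)]
side=[((390,128),(-55,-86,82),0),((488,443),(-288,-86,82),0),((196,97),(-3,34,90),0),((300,86),(-3,-38,90),0),((205,138),(-3,34,50),0),((277,373),(-87.5,22,76),1),((347,360),(-87.5,-22,76),1),((275,533),(-297,41,40),0),((413,505),(-297,-41,40),0)]
mt,ms=viewer.camera_model("top"),viewer.camera_model("side")
def res(p):
    o=[]
    for n,m,L,o0,k in(("top",mt,top,(255,160),5),("side",ms,side,(240,165),4)):
        P=[(q[0]+r*p[3],q[1],q[2]) for _,q,r in L]
        px=np.array([[o0[0]+(u+.5)/k-.5,o0[1]+(v+.5)/k-.5] for (u,v),_,_ in L])
        o.append(proj(n,c2w(p,P),m)-px)
    return np.vstack(o)
s=least_squares(lambda p:res(p).ravel(),[480,0,1.6,-120],loss="soft_l1",x_scale=[10,10,.1,10])
print(s.x.round(3));print(res(s.x))
np.save("p.npy",s.x)
E
python3 fit.py
```

```text
[ 516.86  109.07    1.62 -127.96]
[[ 2.42 -0.63]
 [-2.23 -0.  ]
 [ 0.78 -0.66]
 [ 0.8  -0.82]
 [-0.69 -1.26]
 [ 0.33 -0.42]
 [ 0.18 -2.98]
 [-0.47  2.6 ]
 [-0.57 -1.39]
 [-0.06  1.36]
 [ 0.3  -0.04]
 [-1.34  1.07]
 [-0.66 -0.2 ]
 [ 0.04 -0.3 ]
 [-1.1  -0.62]
 [-0.83 -0.52]]
```

```bash
sed -i 's/(-55,-86,82)/(-50,-86,82)/g;s/(-288,-86,82)/(-293,-86,82)/g' fit.py; python3 fit.py
cat > go.py <<'E'
# usage: go.py chute_x chute_y tip_z : remaining shift/turn in tool axes
import sys
from h import *
p=np.load("p.npy");s=readout.observe()
Rt=R.from_rotvec(s["tool_rot"]);a=p[2]
# tool z down, tool y along +-chute y
best=None
for sg in(1,-1):
    y=sg*np.array([-np.sin(a),np.cos(a),0]);z=np.array([0,0,-1.]);x=np.cross(y,z)
    D=Rt.inv()*R.from_matrix(np.c_[x,y,z])
    if best is None or D.magnitude()<best[1].magnitude(): best=(sg,D,np.c_[x,y,z])
cx,cy,tz=map(float,sys.argv[1:4])
w=c2w(p,[[cx,cy,tz+25]])[0];d=w-s["tool_pos"]
c,sn=np.cos(a),np.sin(a);e=s["tool_pos"]-[p[0],p[1],25]
print("t",s["time"],"q",s["qpos"],"tool y sign",best[0])
print("now chute",c*e[0]+sn*e[1],-sn*e[0]+c*e[1],"tip z",e[2],"F",s["ft_force"],"open",s["opening"])
print("target w",w,"shift in tool axes now",Rt.inv().apply(d),"in final axes",best[2].T@d,"turn",np.round(best[1].as_rotvec(),4))
E
python3 go.py -235 -44 186
```

```text
[ 516.85  109.7     1.62 -128.6 ]
[[ 0.41 -0.5 ]
 [-0.66 -0.09]
 [ 0.55 -0.63]
 [ 0.58 -0.8 ]
 [-0.93 -1.26]
 [ 0.34 -0.42]
 [ 0.18 -2.97]
 [-0.96  1.07]
 [-0.05  0.27]
 [-0.09  1.19]
 [ 0.26 -0.2 ]
 [-1.36  0.9 ]
 [-0.67 -0.2 ]
 [ 0.03 -0.29]
 [-1.17 -0.87]
 [-0.91 -0.75]]
t 0.1 q [-1.19  0.32 -0.07  1.45  0.02  1.37 -0.06] tool y sign -1
now chute 509.9537223954721 257.90480210227565 tip z 185.653523501842 F [-0.07 -0.95 -0.16] open 87.18777757732879
target w [ 572.63 -122.78  211.  ] shift in tool axes now [-578.41 -558.16    0.7 ] in final axes [-744.95  301.9    -0.35] turn [-0.    0.    1.15]
```

Request:
step_arm --moves "0 0 0 0 0 0.144 0.68; 0 0 0 0 0 0.144 0.68; 0 0 0 0 0 0.144 0.68; 0 0 0 0 0 0.144 0.68; 0 0 0 0 0 0.144 0.68"

```text
time: 0.6
tool_pos: [233.6, 606.2, 211.0]
tool_rot: [1.633, 2.683, -0.002]
ft_force: [0.9, 0.1, 0.9]
opening: 73.3
grasp_force: 0.0
```

Request:
step_arm --moves "0 0 0 0 0 0.144 0.68; 0 0 0 0 0 0.144 0.68; 0 0 0 0 0 0.143 0.68; -37 15 0 0 0 0 0.68; -37 15 0 0 0 0 0.68"

```text
time: 1.1
tool_pos: [266.8, 533.7, 210.5]
tool_rot: [2.159, 2.281, -0.002]
ft_force: [0.2, -0.7, -0.3]
opening: 73.2
grasp_force: 0.0
```

Request:
step_arm --moves "-37 15 0 0 0 0 0.68; -37 15 0 0 0 0 0.68; -37 15 0 0 0 0 0.68; -37 15 0 0 0 0 0.68; -37 15 0 0 0 0 0.68"

```text
time: 1.6
tool_pos: [352.4, 351.6, 211.3]
tool_rot: [-2.163, -2.278, 0.001]
ft_force: [1.6, -0.4, 0.5]
opening: 73.4
grasp_force: 0.0
```

Request:
step_arm --moves "-37 15 0 0 0 0 0.68; -37 15 0 0 0 0 0.68; -37 15 0 0 0 0 0.68; -37 15 0 0 0 0 0.68; -37 15 0 0 0 0 0.68"

```text
time: 2.1
tool_pos: [436.8, 170.8, 211.5]
tool_rot: [-2.163, -2.278, -0.0]
ft_force: [0.8, 0.1, 0.1]
opening: 73.0
grasp_force: 0.0
```

Request:
step_arm --moves "-37 15 0 0 0 0 0.68; -37 15 0 0 0 0 0.68; -37 15 0 0 0 0 0.68; 0 0 0 0 0 0 0.68; 0 0 0 0 0 0 0.68"

```text
time: 2.6
tool_pos: [487.1, 63.3, 211.4]
tool_rot: [-2.165, -2.275, 0.001]
ft_force: [0.6, 0.9, -1.1]
opening: 73.0
grasp_force: 0.0
```

```bash
python3 go.py -235 -44 150
python3 - <<'E'
from h import *
im=viewer.camera("wrist");cv2.imwrite("pics/w1.png",im[:,:,::-1])
import pickle;pickle.dump(viewer.camera_model("wrist"),open("w1.pkl","wb"))
p=np.load("p.npy")
print(proj("wrist",c2w(p,[(-50,-86,82),(-293,-86,82),(-297,41,40),(-297,-41,40),(p[3]-87.5,22,76),(p[3]-87.5,-22,76),(-55,-41,40)])))
E
```

```text
t 2.6 q [-0.77 -0.04  0.58  1.85  0.02  1.32 -0.15] tool y sign -1
now chute -44.865640320314604 32.0321535219778 tip z 186.3509847889413 F [ 0.57  0.92 -1.12] open 72.96932971003672
target w [ 572.63 -122.78  175.  ] shift in tool axes now [-190.08   76.22   36.24] in final axes [-190.13   76.03   36.35] turn [-0. -0. -0.]
[[428.66 194.04]
 [408.23 381.83]
 [307.75 359.25]
 [366.83 359.18]
 [322.63 327.24]
 [359.35 327.2 ]
 [376.91 189.33]]
```

View pics/w1.png

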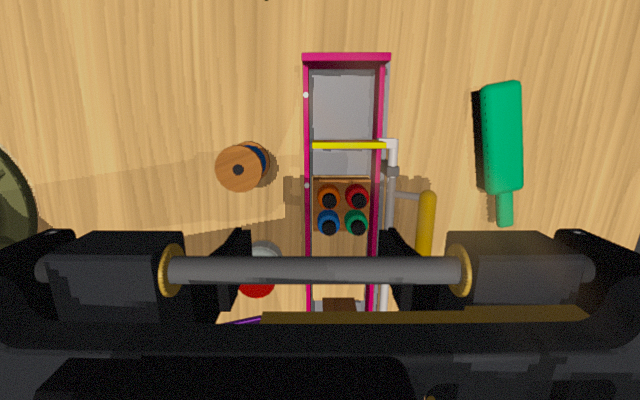

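The wrist view shows the gate panel top edge at y=145 (313..386), the bar end at (427,191) and the end stop at row ~57 (303..391). I'm still about 190 mm short. I'll check the fit with these points and keep moving.

Request:
step_arm --moves "-38 15 0 0 0 0 0.68; -38 15 0 0 0 0 0.68; -38 15 0 0 0 0 0.68; -38 15 0 0 0 0 0.68; -38 16 0 0 0 0 0.68"

```text
time: 3.15
tool_pos: [573.8, -120.5, 211.4]
tool_rot: [-2.158, -2.282, -0.002]
ft_force: [1.0, 1.4, 0.2]
opening: 73.1
grasp_force: 0.0
```

Request:
step_arm --moves "0 0 20 0 0 0 0.68; 0 0 15 0 0 0 0.68; 0 0 0 0 0 0 0.68; 0 0 0 0 0 0 0.68"

```text
time: 3.55
tool_pos: [572.9, -119.4, 176.2]
tool_rot: [-2.158, -2.281, -0.0]
ft_force: [-0.5, 0.5, 0.2]
opening: 73.0
grasp_force: 0.0
```

```bash
python3 go.py -235 -44 60
python3 - <<'E'
from h import *
import pickle;m=pickle.load(open("w1.pkl","rb"));p=np.load("p.npy")
print(proj("wrist",c2w(p,[(0,34,90),(0,-38,90),(80,44,65),(80,-44,65),(-50,-86,82),(p[3]+22,36,40),(p[3]-87.5,0,76)]),m))
im=viewer.camera("wrist");cv2.imwrite("pics/w2.png",im[:,:,::-1])
cv2.imwrite("pics/s2.png",cv2.resize(viewer.camera("side")[140:340,220:440,::-1],None,fx=3,fy=3,interpolation=cv2.INTER_CUBIC)[:600])
print(proj("wrist",c2w(p,[(0,34,90),(0,-38,90),(80,44,65),(80,-44,65),(-50,-86,82),(p[3]-87.5,22,76),(p[3]-87.5,-22,76)])))
E
```

```text
t 3.55 q [-0.5   0.25  0.78  1.69 -0.18  1.28  0.37] tool y sign -1
now chute -231.6715445648442 -44.4118896268058 tip z 151.24636557156535 F [-0.46  0.53  0.21] open 72.98246902618652
target w [ 572.63 -122.78   85.  ] shift in tool axes now [-3.44 -0.33 91.24] in final axes [-3.33 -0.41 91.25] turn [-0. -0.  0.]
[[312.4  145.46]
 [387.2  145.64]
 [302.3   60.56]
 [392.25  60.93]
 [428.66 194.04]
 [311.09 230.71]
 [341.   327.23]]
[[ 204.32 -116.28]
 [ 305.02 -117.03]
 [ 196.07 -214.52]
 [ 313.79 -215.98]
 [ 367.69  -32.64]
 [ 241.2   176.93]
 [ 288.94  177.04]]
```

View pics/w2.png

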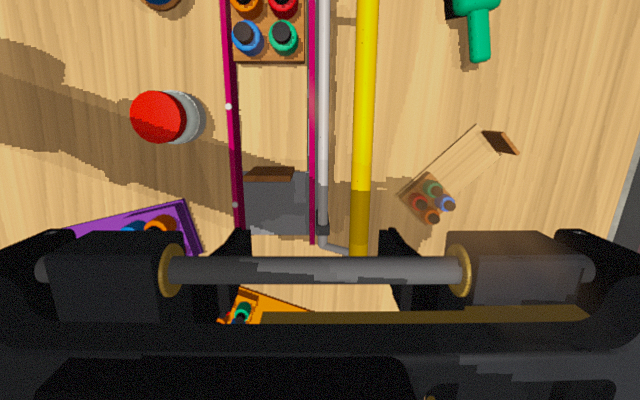

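View pics/s2.png

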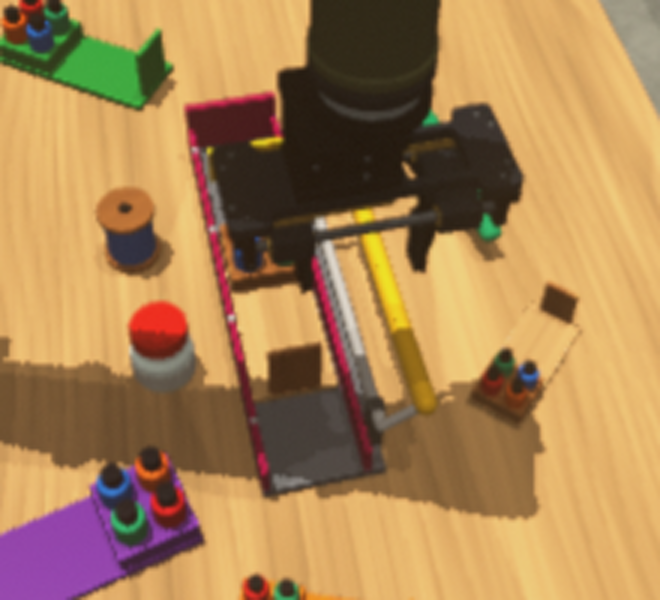

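Run:
```python
from h import *
p=np.load("p.npy");X=np.linspace(-297,-60,400)
im=cv2.imread("pics/w2.png").astype(int);b,g,r=im[...,0],im[...,1],im[...,2]
mag=(r>90)&(g<60)&(b>40);yel=(r>150)&(g>130)&(b<60)
for row in(70,100,130,160,190,210):
    o=[]
    for y,z in((41,40),(-41,40),(-86,82)):
        q=proj("wrist",c2w(p,np.c_[X,0*X+y,0*X+z]));i=np.argmin(abs(q[:,1]-row));o.append(q[i,0])
    m=np.where(mag[row,205:330])[0]+205;l=m[m<270];rr=m[m>290];yy=np.where(yel[row,340:390])[0]+340
    print(row,np.array(o),l.min() if len(l) else 0,l.max() if len(l) else 0,rr.min() if len(rr) else 0,rr.max() if len(rr) else 0,(yy.min(),yy.max()) if len(yy) else 0)
print(proj("wrist",c2w(p,[(-297,-41,40),(-293,-86,82),(p[3]+22,36,30),(p[3]-87.5,0,76),(p[3]-81.5,0,76),(p[3]-87.5,0,18)])))
cv2.imwrite("pics/w2c.png",cv2.resize(im[130:260,200:400].astype(np.uint8),None,fx=4,fy=4,interpolation=cv2.INTER_CUBIC))
```

```text
70 [224.42 310.05 363.81] 224 229 309 314 (np.int64(355), np.int64(375))
100 [226.34 310.05 362.63] 226 231 0 0 (np.int64(354), np.int64(374))
130 [228.27 310.06 361.41] 228 233 309 314 (np.int64(353), np.int64(372))
160 [230.27 310.06 360.16] 230 234 309 314 (np.int64(352), np.int64(371))
190 [232.3  310.07 358.9 ] 231 236 309 314 (np.int64(358), np.int64(369))
210 [233.68 310.08 358.05] 233 237 309 314 0
[[310.1  242.96]
 [356.02 256.56]
 [231.58  58.08]
 [265.05 176.98]
 [264.8  170.53]
 [273.22 167.  ]]
```

View pics/w2c.png

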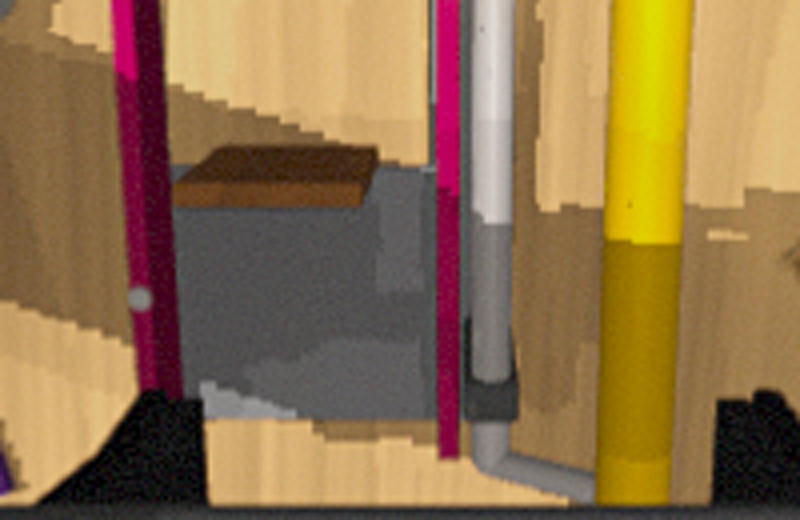

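The fit is about 2 mm off laterally, and the rack sits about 4 mm further back (tab top-rear edge observed at row 181.5 against 177 predicted). I'll correct for both.

```bash
python3 -c "
import numpy as np;p=np.load('p.npy');p[0]+=1.7;p[1]-=1.2;p[3]=-131.5;np.save('p.npy',p)"; python3 go.py -242 -46 95
```

```text
t 3.65 q [-0.5   0.25  0.78  1.69 -0.18  1.28  0.37] tool y sign -1
now chute -231.35288522664374 -43.38425212617473 tip z 152.38627966303358 F [-0.15 -0.75 -0.44] open 73.07350146000223
target w [ 576.68 -130.87  120.  ] shift in tool axes now [-10.7    2.5   57.38] in final axes [-10.65   2.62  57.39] turn [ 0. -0.  0.]
```

Request:
step_arm --moves "-11 2.5 0 0 0 0 0.68; 0 0 25 0 0 0 0.68; 0 0 25 0 0 0 0.68; 0 0 7 0 0 0 0.68; 0 0 0 0 0 0 0.68"

```text
time: 4.15
tool_pos: [575.7, -132.9, 119.2]
tool_rot: [-2.162, -2.278, 0.002]
ft_force: [-0.0, -0.4, 0.2]
opening: 72.9
grasp_force: 0.0
```

Request:
step_arm --moves "0 0 8 0 0 0 0.68; 0 0 8 0 0 0 0.68; 0 0 8 0 0 0 0.68; 0 0 8 0 0 0 0.68; 0 0 0 0 0 0 0.68"

```text
time: 4.65
tool_pos: [575.2, -132.4, 86.3]
tool_rot: [-2.162, -2.277, 0.002]
ft_force: [-0.8, 0.2, -1.0]
opening: 72.9
grasp_force: 0.0
```

```bash
python3 go.py -242 -46 49.5
```

```text
t 4.65 q [-0.44  0.35  0.75  1.77 -0.27  1.12  0.45] tool y sign -1
now chute -243.4125007920246 -44.45709009512592 tip z 61.278125924926 F [-0.79  0.16 -1.03] open 72.89566565612773
target w [ 576.68 -130.87   74.5 ] shift in tool axes now [ 1.41  1.57 11.78] in final axes [ 1.41  1.54 11.78] turn [-0. -0.  0.]
```

Run:
```python
from h import *
w=cv2.resize(viewer.camera("wrist")[:280,120:520,::-1],None,fx=1,fy=1)
s=cv2.resize(viewer.camera("side")[150:300,270:400,::-1],None,fx=3,fy=3,interpolation=cv2.INTER_CUBIC)
o=np.zeros((450,790,3),np.uint8);o[:280,:400]=w;o[:450,400:790]=s;cv2.imwrite("pics/g1.png",o)
```

```text
(no output)
```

View pics/g1.png

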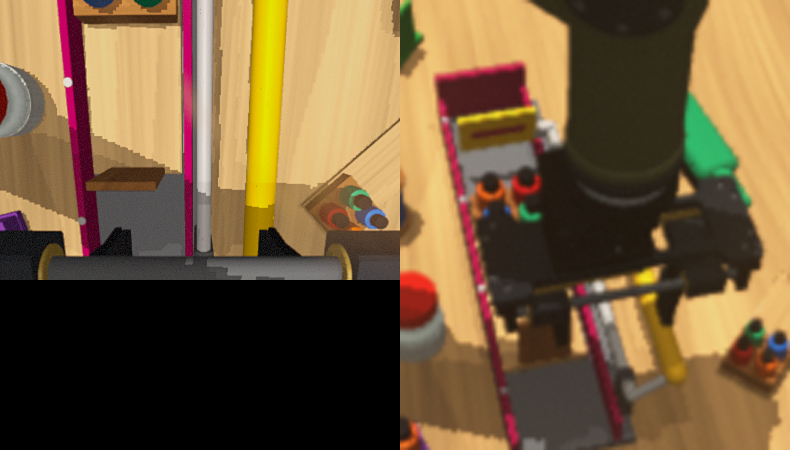

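Run:
```python
from h import *
p=np.load("p.npy");s=readout.observe();Rt=R.from_rotvec(s["tool_rot"])
t=lambda L:s["tool_pos"]+Rt.apply(L)
T=t([(0,-36.5,25),(0,36.5,25),(0,51.5,25),(9.5,36.5,25),(-9.5,36.5,25),(0,36.5,0)])
print("tips wrist",proj("wrist",T));print("tips side(crop)",(proj("side",T)-[270,150])*3+[400,0])
B=c2w(p,[(x,-86,82) for x in(-293,-270,-243,-200,-100)])
print("bar wrist",proj("wrist",B),"bar side",(proj("side",B)-[270,150])*3+[400,0])
C=c2w(p,[(x,-41,40) for x in(-293,-243,-200)]);print("wall",proj("wrist",C))
m=viewer.camera_model("wrist");T=np.array(m["camera_from_world"]);c=-T[:3,:3].T@T[:3,3];print("cam in tool",Rt.inv().apply(c-s["tool_pos"]),"axis",Rt.inv().apply(T[2,:3]))
```

```text
tips wrist [[261.16 221.68]
 [366.75 221.6 ]
 [388.38 221.56]
 [367.37 208.45]
 [366.13 234.43]
 [373.56 235.2 ]]
tips side(crop) [[562.77 355.62]
 [652.75 338.56]
 [671.   335.11]
 [649.56 328.65]
 [655.99 348.61]
 [654.78 321.05]]
bar wrist [[374.35 300.4 ]
 [376.31 269.66]
 [378.73 230.92]
 [382.82 162.78]
 [393.38 -30.54]] bar side [[677.3  377.98]
 [668.88 352.3 ]
 [659.36 323.22]
 [644.92 279.14]
 [614.44 186.04]]
wall [[308.7  270.12]
 [308.43 210.9 ]
 [308.18 154.24]]
cam in tool [  69.73    0.26 -172.8 ] axis [-0.26  0.    0.97]
```

The gate is still shut: in g1 its panel corner at (458,118) has not moved since the start, and the force is about 0. The finger therefore missed the bar. I'll use my last picture for a zoomed composite of the fingertips and bar.

Run:
```python
from h import *
w=viewer.camera("wrist")[195:265,225:415,::-1];s=viewer.camera("side")[225:285,305:385,::-1]
w=cv2.convertScaleAbs(cv2.resize(w,None,fx=4.2,fy=4.2,interpolation=cv2.INTER_CUBIC),alpha=1.5,beta=25);s=cv2.convertScaleAbs(cv2.resize(s,None,fx=5,fy=5,interpolation=cv2.INTER_CUBIC),alpha=1.5,beta=25)
o=np.zeros((600,800,3),np.uint8);o[:294,:798]=w;o[298:598,:400]=s
t=cv2.convertScaleAbs(cv2.resize(viewer.camera("top")[160:235,300:400,::-1],None,fx=4,fy=4,interpolation=cv2.INTER_CUBIC),alpha=1.5,beta=25)
o[298:598,400:800]=t;cv2.imwrite("pics/g2.png",o)
```

```text
(no output)
```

View pics/g2.png

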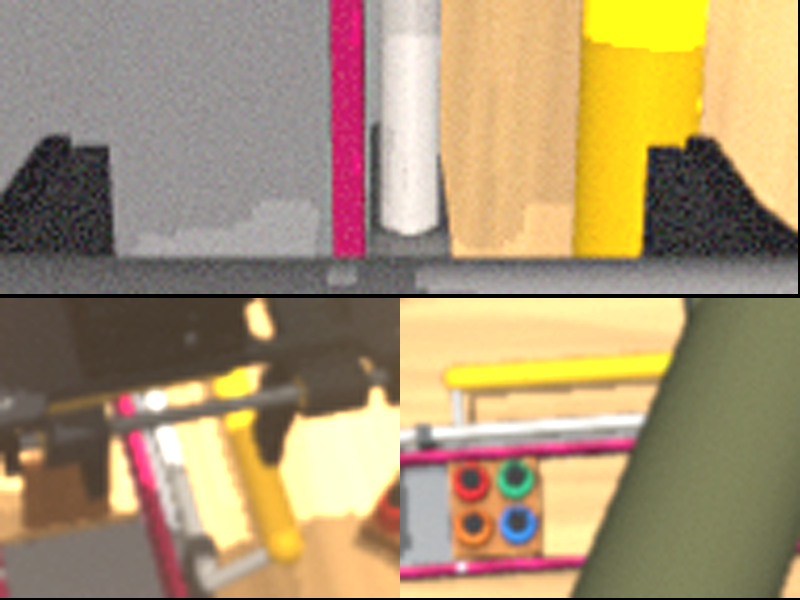

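The composite shows the finger inner edges at wrist px 251.7 and 378.6, tips at row 230. Both wrist and side views put the fingertips about 35–40 mm above where I assumed, still above the bar. Nothing missed sideways; I just haven't reached it. I'll go down in small steps, checking the panel by its yellow pixels in the side view.

```bash
cat > chk.py <<'E'
from h import *
from scipy.optimize import minimize_scalar
p=np.load("p.npy");ms=viewer.camera_model("side")
def corner(th): # panel corners at gate angle th, rotation about shaft (y-52,z60); y+ side rises
    o=[]
    for y,z in((34,90),(34,50),(-38,90),(-38,50)):
        dy,dz=y+52,z-60;o.append((-3,-52+dy*np.cos(th)-dz*np.sin(th),60+dy*np.sin(th)+dz*np.cos(th)))
    return proj("side",c2w(p,o),ms)
def look(im):
    b,g,r=im[...,2].astype(int),im[...,1].astype(int),im[...,0].astype(int)
    m=((r>110)&(g>90)&(b<0.45*g)&(r<1.45*g)).astype(np.uint8);m[:,335:]=0;m[:,:270]=0;m[:120]=0;m[215:]=0
    n,l,st,ce=cv2.connectedComponentsWithStats(m)
    return [(st[i].tolist(),ce[i].round(1).tolist()) for i in range(1,n) if st[i][4]>15]
if __name__=="__main__":
    print("shut ref",look(cv2.imread("pics/side0.png")[:,:,::-1]));print("now",look(viewer.camera("side")))
    for t in(0,.5,.8,1.0,1.15): print(t,corner(t).round(0).tolist())
    F=[]
    s=readout.observe();print("tipz(nom)",s["tool_pos"][2]-25,"F",s["ft_force"],"t",s["time"])
E
python3 chk.py
```

```text
shut ref [([289, 186, 26, 6, 67], [301.0, 188.0])]
now [([289, 186, 26, 6, 72], [301.1, 188.1])]
0 [[289.0, 190.0], [290.0, 200.0], [316.0, 186.0], [316.0, 196.0]]
0.5 [[298.0, 179.0], [291.0, 189.0], [321.0, 184.0], [315.0, 194.0]]
0.8 [[306.0, 174.0], [296.0, 183.0], [325.0, 184.0], [315.0, 193.0]]
1.0 [[313.0, 171.0], [300.0, 179.0], [327.0, 185.0], [315.0, 192.0]]
1.15 [[318.0, 169.0], [304.0, 176.0], [328.0, 185.0], [315.0, 192.0]]
tipz(nom) 63.052578734083866 F [-0.29 -0.43 -0.62] t 4.95
```

Request:
step_arm --moves "0 1 3 0 0 0 0.68; 0 0 3 0 0 0 0.68; 0 0 0 0 0 0 0.68"

```text
time: 5.25
tool_pos: [576.8, -132.5, 81.1]
tool_rot: [-2.162, -2.278, 0.001]
ft_force: [-0.3, 0.2, 0.6]
opening: 72.9
grasp_force: 0.0
```

Request:
step_arm --moves "0 0 3 0 0 0 0.68; 0 0 3 0 0 0 0.68; 0 0 0 0 0 0 0.68"

```text
time: 5.55
tool_pos: [579.5, -132.5, 76.7]
tool_rot: [2.16, 2.276, 0.005]
ft_force: [4.0, -0.9, 4.4]
opening: 73.0
grasp_force: 2.4
```

```bash
python3 chk.py
```

```text
shut ref [([289, 186, 26, 6, 67], [301.0, 188.0])]
now [([290, 185, 26, 5, 69], [302.6, 186.7])]
0 [[289.0, 190.0], [290.0, 200.0], [316.0, 186.0], [316.0, 196.0]]
0.5 [[298.0, 179.0], [291.0, 189.0], [321.0, 184.0], [315.0, 194.0]]
0.8 [[306.0, 174.0], [296.0, 183.0], [325.0, 184.0], [315.0, 193.0]]
1.0 [[313.0, 171.0], [300.0, 179.0], [327.0, 185.0], [315.0, 192.0]]
1.15 [[318.0, 169.0], [304.0, 176.0], [328.0, 185.0], [315.0, 192.0]]
tipz(nom) 51.835340968028575 F [5.62 0.63 5.28] t 5.6
```

Contact came at a nominal tip z of about 54, which confirms the tips are about 37 mm shorter than stated. A sideways force of +4 N shows the finger is on the bar's outer slope. I'll lift, shift 7 mm inward and press again.

Request:
step_arm --moves "0 0 -25 0 0 0 0.68; 0 0 -20 0 0 0 0.68; 0 -7 0 0 0 0 0.68; 0 0 0 0 0 0 0.68"

```text
time: 6.0
tool_pos: [567.9, -133.2, 119.7]
tool_rot: [-2.162, -2.276, 0.003]
ft_force: [-0.7, -0.8, 0.5]
opening: 72.8
grasp_force: 0.0
```

Request:
step_arm --moves "0 0 10 0 0 0 0.68; 0 0 10 0 0 0 0.68; 0 0 10 0 0 0 0.68; 0 0 5 0 0 0 0.68; 0 0 0 0 0 0 0.68"

```text
time: 6.5
tool_pos: [569.1, -132.9, 84.1]
tool_rot: [-2.162, -2.277, 0.003]
ft_force: [0.8, 0.1, -0.4]
opening: 73.3
grasp_force: 0.0
```

Request:
step_arm --moves "0 0 3 0 0 0 0.68; 0 0 3 0 0 0 0.68; 0 0 3 0 0 0 0.68; 0 0 0 0 0 0 0.68"

```text
time: 6.9
tool_pos: [571.3, -133.1, 77.3]
tool_rot: [2.161, 2.277, 0.002]
ft_force: [1.3, -0.5, 2.8]
opening: 73.2
grasp_force: 1.3
```

```bash
python3 chk.py|sed -n '2p;$p';python3 go.py -242 -44 49
```

```text
now [([290, 185, 26, 5, 72], [302.8, 187.0])]
tipz(nom) 52.37718035673031 F [ 1.52 -0.1   2.75] t 6.95
t 6.95 q [-0.44  0.35  0.75  1.8  -0.27  1.1   0.45] tool y sign -1
now chute -243.94863947323785 -40.40879537279481 tip z 52.37718035673031 F [ 1.52 -0.1   2.75] open 73.40310170241234
target w [ 574.69 -130.97   74.  ] shift in tool axes now [1.94 3.59 3.38] in final axes [1.95 3.59 3.38] turn [0. 0. 0.]
```

Contact again at the same height, now with Fz +2.8 N and little side force. The tip is on the bar, so I'll press down.

Request:
step_arm --moves "0 1 4 0 0 0 0.68; 0 1 4 0 0 0 0.68; 0 1 4 0 0 0 0.68; 0 0 0 0 0 0 0.68"

```text
time: 7.35
tool_pos: [572.2, -132.6, 63.5]
tool_rot: [-2.162, -2.277, 0.002]
ft_force: [-0.3, 0.2, 2.2]
opening: 73.3
grasp_force: 0.9
```

Request:
step_arm --moves "0 0 4 0 0 0 0.68; 0 0 4 0 0 0 0.68; 0 0 4 0 0 0 0.68; 0 0 0 0 0 0 0.68"

```text
time: 7.75
tool_pos: [572.6, -132.8, 51.9]
tool_rot: [-2.162, -2.278, 0.001]
ft_force: [1.2, 0.6, 3.3]
opening: 73.1
grasp_force: 1.1
```

```bash
python3 chk.py|sed -n '2p;$p';python3 go.py -242 -44 12
```

```text
now [([294, 175, 29, 13, 71], [307.7, 179.9])]
tipz(nom) 27.191643041138654 F [-1.01  1.24  2.76] t 7.8
t 7.8 q [-0.43  0.39  0.74  1.81 -0.3   1.06  0.47] tool y sign -1
now chute -243.6610728672345 -41.82763718370528 tip z 27.191643041138654 F [-1.01  1.24  2.76] open 73.19678606180595
target w [ 574.69 -130.97   37.  ] shift in tool axes now [ 1.65  2.19 15.19] in final axes [ 1.66  2.17 15.19] turn [-0. -0.  0.]
```

Request:
step_arm --moves "0 0 4 0 0 0 0.68; 0 0 4 0 0 0 0.68; 0 0 3 0 0 0 0.68; 0 0 0 0 0 0 0.68"

```text
time: 8.2
tool_pos: [571.9, -132.8, 40.8]
tool_rot: [-2.162, -2.277, 0.002]
ft_force: [-3.4, -0.2, 4.4]
opening: 73.0
grasp_force: 2.3
```

Request:
step_arm --moves "0 0 2 0 0 0 0.68; 0 0 1 0 0 0 0.68; 0 0 0 0 0 0 0.68"

```text
time: 8.5
tool_pos: [572.0, -132.9, 38.3]
tool_rot: [-2.162, -2.277, 0.002]
ft_force: [-4.8, 0.2, 4.7]
opening: 72.8
grasp_force: 3.0
```

```bash
python3 chk.py|sed '1d';python3 go.py -242 -44 12
```

```text
now [([302, 172, 10, 6, 27], [306.4, 174.5])]
0 [[289.0, 190.0], [290.0, 200.0], [316.0, 186.0], [316.0, 196.0]]
0.5 [[298.0, 179.0], [291.0, 189.0], [321.0, 184.0], [315.0, 194.0]]
0.8 [[306.0, 174.0], [296.0, 183.0], [325.0, 184.0], [315.0, 193.0]]
1.0 [[313.0, 171.0], [300.0, 179.0], [327.0, 185.0], [315.0, 192.0]]
1.15 [[318.0, 169.0], [304.0, 176.0], [328.0, 185.0], [315.0, 192.0]]
tipz(nom) 13.427631807816653 F [-4.98  0.31  4.28] t 8.55
t 8.55 q [-0.42  0.41  0.73  1.82 -0.31  1.03  0.48] tool y sign -1
now chute -243.7268797345295 -41.30305075897181 tip z 13.427631807816653 F [-4.98  0.31  4.28] open 72.82931236702426
target w [ 574.69 -130.97   37.  ] shift in tool axes now [1.72 2.7  1.42] in final axes [1.73 2.7  1.43] turn [-0. -0.  0.]
```

The gate is at about 1.08 rad: the panel's lower corner is at col 302, between the 1.0 and 1.15 predictions. Now I'll push along the chute.

Request:
step_arm --moves "6 0 0 0 0 0 0.68; 6 0 0 0 0 0 0.68; 6 0 0 0 0 0 0.68; 6 0 0 0 0 0 0.68; 0 0 0 0 0 0 0.68"

```text
time: 9.05
tool_pos: [573.0, -108.8, 39.2]
tool_rot: [2.16, 2.278, 0.001]
ft_force: [0.1, -4.4, 3.4]
opening: 73.3
grasp_force: 2.5
```

```bash
cat > rk.py <<'E'
# bottles/rack tracking: rear deck edge & tab in wrist picture row profile, plus gate mask
from chk import *
import glob
im=viewer.camera("wrist");n=len(glob.glob("pics/r*.png"));cv2.imwrite(f"pics/r{n}.png",im[:,:,::-1])
s=readout.observe();a=p[2];e=s["tool_pos"]-[p[0],p[1],25];c,sn=np.cos(a),np.sin(a)
print("t",s["time"],"chute",c*e[0]+sn*e[1],-sn*e[0]+c*e[1],"z",e[2],"F",s["ft_force"],"gate",look(viewer.camera("side")))
# predicted pixels of the bottle tops for rack x guess, top camera
E
python3 rk.py
```

```text
t 9.1 chute -219.74041845069675 -43.42543204798802 z 14.229599495791774 F [ 1.3  -2.31  4.75] gate [([302, 169, 20, 9, 46], [310.3, 173.5])]
```

Request:
step_arm --moves "6 0 1 0 0 0 0.68; 6 0 0 0 0 0 0.68; 6 0 0 0 0 0 0.68; 6 0 0 0 0 0 0.68; 0 0 0 0 0 0 0.68"

```text
time: 9.65
tool_pos: [571.7, -86.8, 38.8]
tool_rot: [2.161, 2.275, -0.0]
ft_force: [0.1, -5.9, 7.1]
opening: 72.7
grasp_force: 3.9
```

```bash
python3 rk.py
python3 - <<'E'
from h import *
# wrist: compare bottle cap / block rear edge: print brown/light boundary along centre columns in r0,r1
p=np.load("p.npy")
im=cv2.imread("pics/r1.png").astype(int)
for x in(-131.5,-120,-110,-100,-90,-80): print(x,proj("wrist",c2w(p,[(x+22,20,30),(x-81.5,-15,18),(x-87.5,-22,76),(x-87.5,22,76)])).round(0).tolist())
for r in range(100,240,4): print(r,im[r,270:300:10].tolist(), end=" | ")
E
```

```text
t 9.7 chute -197.7503901510665 -43.23665345502068 z 13.731542020314215 F [ 0.12 -5.87  6.96] gate [([302, 169, 17, 9, 44], [309.4, 173.2])]
-131.5 [[202.0, 84.0], [273.0, 245.0], [273.0, 301.0], [187.0, 301.0]]
-120 [[200.0, 62.0], [272.0, 229.0], [272.0, 282.0], [185.0, 281.0]]
-110 [[199.0, 42.0], [272.0, 215.0], [271.0, 264.0], [182.0, 263.0]]
-100 [[197.0, 22.0], [271.0, 201.0], [270.0, 245.0], [180.0, 245.0]]
-90 [[195.0, 2.0], [271.0, 186.0], [269.0, 225.0], [177.0, 225.0]]
-80 [[194.0, -19.0], [270.0, 171.0], [268.0, 205.0], [175.0, 205.0]]
100 [[113, 172, 208], [119, 180, 219], [123, 185, 225]] | 104 [[112, 171, 209], [119, 180, 220], [128, 186, 227]] | 108 [[110, 170, 208], [118, 179, 220], [125, 186, 226]] | 112 [[113, 172, 210], [116, 177, 219], [120, 183, 224]] | 116 [[117, 173, 212], [118, 177, 218], [121, 183, 224]] | 120 [[114, 172, 211], [120, 180, 220], [127, 186, 226]] | 124 [[113, 174, 211], [117, 176, 218], [122, 186, 224]] | 128 [[112, 173, 210], [115, 177, 217], [125, 188, 226]] | 132 [[114, 176, 211], [123, 180, 219], [123, 187, 227]] | 136 [[115, 173, 212], [1
[... 694 characters left out ...]
113, 173, 210], [117, 173, 214]] | 188 [[66, 97, 130], [67, 103, 135], [116, 175, 214]] | 192 [[66, 103, 131], [66, 101, 133], [68, 104, 133]] | 196 [[57, 97, 130], [70, 103, 135], [67, 105, 135]] | 200 [[62, 98, 130], [58, 104, 131], [62, 102, 132]] | 204 [[5, 38, 65], [64, 104, 134], [66, 101, 134]] | 208 [[32, 52, 75], [66, 104, 136], [61, 103, 133]] | 212 [[22, 41, 67], [79, 75, 76], [76, 78, 77]] | 216 [[27, 44, 70], [76, 71, 77], [79, 78, 80]] | 220 [[31, 43, 70], [78, 79, 79], [76, 75, 79]] | 224 [[23, 43, 68], [78, 76, 80], [77, 76, 78]] | 228 [[24, 45, 72], [82, 82, 85], [75, 74, 80]] | 232 [[25, 43, 69], [78, 77, 78], [78, 79, 78]] | 236 [[81, 81, 81], [78, 80, 81], [76, 73, 78]] |
```

Run:
```python
import cv2
im=cv2.imread("pics/r1.png").astype(int)
for c in(190,210,230,250,262,268):
    print(c,[(r,im[r,c].tolist()) for r in range(196,258,5)])
```

```text
190 [(196, [28, 0, 70]), (201, [34, 6, 70]), (206, [22, 0, 65]), (211, [38, 8, 73]), (216, [27, 0, 67]), (221, [30, 0, 70]), (226, [7, 37, 69]), (231, [15, 41, 66]), (236, [34, 70, 105]), (241, [32, 66, 106]), (246, [30, 10, 71]), (251, [28, 0, 70]), (256, [36, 35, 45])]
210 [(196, [65, 107, 140]), (201, [65, 108, 141]), (206, [38, 58, 82]), (211, [5, 36, 61]), (216, [18, 44, 69]), (221, [17, 40, 69]), (226, [20, 40, 65]), (231, [27, 43, 66]), (236, [22, 54, 98]), (241, [28, 62, 101]), (246, [77, 75, 75]), (251, [84, 87, 87]), (256, [29, 30, 30])]
230 [(196, [65, 101, 135]), (201, [67, 107, 137]), (206, [2, 31, 59]), (211, [19, 40, 66]), (216, [25, 47, 70]), (221, [25, 42, 71]), (226, [30, 46, 64]), (231, [22, 36, 66]), (236, [32, 68, 107]), (241, [15, 61, 99]), (246, [19, 17, 24]), (251, [0, 0, 0]), (256, [28, 33, 37])]
250 [(196, [71, 105, 134]), (201, [63, 101, 129]), (206, [27, 40, 67]), (211, [27, 42, 69]), (216, [19, 38, 62]), (221, [25, 46, 75]), (226, [26, 48, 70]), (231, [25, 45, 66]), (236, [29, 64, 103]), (241, [35, 69, 104]), (246, [6, 12, 15]), (251, [19, 17, 17]), (256, [34, 35, 38])]
262 [(196, [74, 111, 143]), (201, [70, 106, 138]), (206, [3, 37, 62]), (211, [19, 44, 70]), (216, [19, 37, 68]), (221, [32, 47, 72]), (226, [21, 41, 66]), (231, [21, 43, 68]), (236, [40, 71, 111]), (241, [21, 61, 104]), (246, [83, 80, 82]), (251, [79, 79, 85]), (256, [48, 49, 51])]
268 [(196, [66, 100, 128]), (201, [60, 97, 126]), (206, [30, 43, 71]), (211, [35, 52, 74]), (216, [27, 46, 72]), (221, [28, 47, 68]), (226, [25, 39, 64]), (231, [28, 48, 73]), (236, [24, 39, 70]), (241, [74, 73, 75]), (246, [78, 78, 81]), (251, [78, 79, 81]), (256, [52, 52, 53])]
```

The rack is upright at x ≈ -100 with the finger right behind the tab. I'll continue pushing.

Request:
step_arm --moves "6 0 0 0 0 0 0.68; 6 0 0 0 0 0 0.68; 6 0 0 0 0 0 0.68; 6 0 0 0 0 0 0.68; 6 0 0 0 0 0 0.68"

```text
time: 10.25
tool_pos: [570.0, -58.0, 38.7]
tool_rot: [2.162, 2.274, -0.002]
ft_force: [-0.6, -8.2, 6.5]
opening: 72.9
grasp_force: 4.7
```

```bash
python3 rk.py
```

```text
t 10.3 chute -167.3156463810968 -42.95343868639651 z 13.558121900428638 F [ 0.18 -7.91  9.04] gate [([302, 169, 14, 9, 41], [308.7, 173.2])]
```

Request:
step_arm --moves "6 0 -0.5 0 0 0 0.68; 6 0 0 0 0 0 0.68; 6 0 0 0 0 0 0.68; 6 0 0 0 0 0 0.68; 6 0 0 0 0 0 0.68"

```text
time: 10.85
tool_pos: [567.8, -27.0, 38.5]
tool_rot: [2.163, 2.276, -0.002]
ft_force: [-0.4, -6.5, 4.8]
opening: 73.4
grasp_force: 4.0
```

```bash
python3 rk.py
```

```text
t 10.9 chute -136.42241313184064 -42.320099380758656 z 13.459084078434927 F [-0.75 -6.78  5.82] gate [([302, 171, 11, 7, 32], [306.9, 174.2])]
```

Request:
step_arm --moves "6 0 0 0 0 0 0.68; 6 0 0 0 0 0 0.68; 6 0 0 0 0 0 0.68; 5 0 0 0 0 0 0.68; 3 0 0 0 0 0 0.68"

```text
time: 11.45
tool_pos: [566.3, -0.8, 38.5]
tool_rot: [2.162, 2.277, -0.002]
ft_force: [0.6, -7.5, 6.1]
opening: 73.0
grasp_force: 4.1
```

Request:
step_arm --moves "2 0 0 0 0 0 0.68; 1 0 0 0 0 0 0.68; 0 0 0 0 0 0 0.68"

```text
time: 11.75
tool_pos: [566.2, 2.0, 38.5]
tool_rot: [2.162, 2.276, -0.002]
ft_force: [0.5, -6.7, 6.1]
opening: 72.9
grasp_force: 3.8
```

```bash
python3 rk.py
```

```text
t 11.8 chute -108.75289345571629 -42.211661719486024 z 13.488528615027974 F [-0.   -6.89  4.72] gate []
```

Request:
step_arm --moves "1 0 0 0 0 0 0.68; 1 0 0 0 0 0 0.68; 1 0 0 0 0 0 0.68; 0 0 0 0 0 0 0.68"

```text
time: 12.25
tool_pos: [566.0, 4.8, 38.5]
tool_rot: [2.163, 2.276, -0.002]
ft_force: [0.4, -5.9, 4.7]
opening: 72.8
grasp_force: 3.9
```

Request:
step_arm --moves "1 0 0 0 0 0 0.68; 1 0 0 0 0 0 0.68; 0 0 0 0 0 0 0.68"

```text
time: 12.55
tool_pos: [565.9, 6.4, 38.5]
tool_rot: [2.162, 2.276, -0.003]
ft_force: [0.9, -7.9, 4.9]
opening: 73.1
grasp_force: 4.5
```

Request:
step_arm --moves "1 0 0 0 0 0 0.68; 1 0 0 0 0 0 0.68; 0 0 0 0 0 0 0.68"

```text
time: 12.85
tool_pos: [565.9, 6.4, 38.5]
tool_rot: [2.162, 2.274, -0.005]
ft_force: [0.3, -11.8, 5.1]
opening: 73.0
grasp_force: 6.1
```

Request:
step_arm --moves "1 0 0 0 0 0 0.68; 1 0 0 0 0 0 0.68; 0 0 0 0 0 0 0.68"

```text
time: 13.15
tool_pos: [565.8, 6.4, 38.6]
tool_rot: [2.161, 2.272, -0.008]
ft_force: [-0.3, -14.7, 5.0]
opening: 73.1
grasp_force: 8.0
```

```bash
python3 rk.py
```

```text
t 13.2 chute -104.37438161956497 -42.036374591857864 z 13.558199078138507 F [  0.54 -14.46   5.29] gate []
```

The tool stalled at x -104.4 with Fy rising to -14.7 N, so the rack is against the end stop. I'll back off and lift.

Request:
step_arm --moves "-3 0 0 0 0 0 0.68; -4 0 0 0 0 0 0.68; -4 0 0 0 0 0 0.68; -4 0 0 0 0 0 0.68; 0 0 0 0 0 0 0.68"

```text
time: 13.75
tool_pos: [566.1, -0.9, 38.0]
tool_rot: [-2.161, -2.278, -0.001]
ft_force: [-0.7, 2.8, 3.2]
opening: 73.1
grasp_force: 1.7
```

Request:
step_arm --moves "0 0 -10 0 0 0 0.68; 0 0 -15 0 0 0 0.68; 0 0 -20 0 0 0 0.68; 0 0 -30 0 0 0 0.68; 0 0 -40 0 0 0 0.68"

```text
time: 14.25
tool_pos: [564.9, -2.8, 153.7]
tool_rot: [-2.163, -2.277, 0.005]
ft_force: [0.8, 0.2, -0.1]
opening: 73.1
grasp_force: 0.0
```

Request:
step_arm --moves "-40 0 -20 0 0 0 0.68; -40 0 0 0 0 0 0.68; -30 0 0 0 0 0 0.68; 0 0 0 0 0 0 0.68; 0 0 0 0 0 0 0.68"

```text
time: 14.75
tool_pos: [571.7, -112.9, 173.8]
tool_rot: [2.166, 2.276, 0.0]
ft_force: [0.0, 0.5, 0.7]
opening: 73.3
grasp_force: 0.0
```

```bash
python3 rk.py
python3 - <<'E'
from h import *
p=np.load("p.npy");im=viewer.camera("side");cv2.imwrite("pics/s9.png",im[:,:,::-1]);w=viewer.camera("wrist");cv2.imwrite("pics/w9.png",w[:,:,::-1])
for x in(-7.5,-15): print(x,proj("wrist",c2w(p,[(x-87.5,30,18),(x-87.5,0,76),(0,0,90)])).round(1).tolist(),proj("side",c2w(p,[(x-87.5,22,76),(x-87.5,-22,76),(x-87.5,30,18)])).round(1).tolist())
# magenta stripe / brown rows at the projected columns, wrist
q=proj("wrist",c2w(p,[(-95,30,18),(-95,0,76)]))
for c,r in q.round().astype(int):
    print(c,[(k,w[k,c].tolist()) for k in range(max(r-12,0),min(r+13,400),2)])
E
```

```text
t 14.8 chute -222.3224203932153 -42.21114293815659 z 148.5068665645329 F [0.5  0.21 0.27] gate [([304, 186, 9, 3, 20], [307.9, 186.9])]
-7.5 [[242.3, 59.4], [262.6, 46.2], [254.9, -102.4]] [[299.9, 219.0], [316.8, 216.1], [297.9, 233.2]]
-15 [[242.7, 67.3], [262.9, 56.1], [254.9, -102.4]] [[300.5, 221.2], [317.4, 218.3], [298.4, 235.4]]
242 [(47, [78, 45, 21]), (49, [72, 45, 22]), (51, [66, 39, 16]), (53, [99, 74, 49]), (55, [217, 176, 114]), (57, [228, 190, 126]), (59, [216, 177, 115]), (61, [102, 93, 86]), (63, [151, 147, 147]), (65, [149, 148, 147]), (67, [146, 146, 145]), (69, [151, 148, 149]), (71, [150, 146, 147])]
263 [(34, [225, 188, 124]), (36, [226, 189, 126]), (38, [229, 193, 131]), (40, [187, 125, 64]), (42, [194, 132, 71]), (44, [194, 133, 65]), (46, [160, 108, 60]), (48, [85, 58, 37]), (50, [93, 60, 39]), (52, [93, 59, 39]), (54, [91, 64, 42]), (56, [88, 57, 37]), (58, [84, 57, 37])]
```

The wrist view puts the deck's rear edge at row ~61 and the tab edge at 46, which match home (59.4 and 46.2) to about 1 mm. The gate panel is back at its shut row, 186. Handing in.

```bash
python3 -c "
from cell import manip
print(manip.finish_job())"
```

```text
the job is handed in; nothing more can be done
None
```

The rack was pushed home against the end stop with the gate held open, the gate closed behind the bottles, and the job is handed in at about 15 s of the 38 s; no verdict came back, and I didn't re-measure the jar, spool or brush at the end, though the gripper stayed clear of them.

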